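Put the empty tonic bottle in the glass caddy through its sprung flaps

TASK

Put the empty amber bottle away in the clear caddy for glass empties: push it upright, base first, down through the two sprung flaps in the lid, and keep hold of it until you feel it stand on what is already inside - do not drop it, and lean on it only lightly (about 7 N, never as much as 15 N, it is glass). Then let go and take the hand out so that both flaps swing shut over the standing bottle; leave the other things where they are.

Things in the scene. Friction and masses are not known exactly. Their poses are not given: they have to be found in the camera images.
- caddy: Fixed counter caddy for glass empties: clear box with a grey lid, 150 (x) by 200 (y) by 170 mm high. Origin at the centre of its underside, z up. In the lid is a mouth 66 mm (x) by 132 mm (y), centred, its long side along y. Inside it lies a pad of flattened cardboard over earlier empties, that gives only about 1 mm for every 10 N and goes solid after 2 mm.
- caddy_mouth (a point): Centre of the mouth, at the height of the shut flaps: 163 mm above the caddy's underside, 7 mm below the lid's top; axes as the caddy. The pad's top lies somewhere between 138 and 154 mm below this point; it differs each time and is not measured, so the bottle (110 mm) ends with its cap 28 to 44 mm below the flaps.
- flap_near (a joint): Flap on the mouth's -x long side: an aluminium leaf 31 mm wide and 126 mm long, 3 mm thick, hinged along the mouth's edge (x=-32 mm). In rad: 0 = shut, level; grows as it swings down into the caddy, up to 1.5. A weak spring shuts it; the bottle needs about 4 N to open both, and later they press on its shoulder, neck and the fingers with 1 to 5 N. It shuts again only once the bottle's cap is 26 mm or more below it.
- flap_far (a joint): Flap on the mouth's +x long side, hinged at x=+32 mm; mirror image of the other one, same values and spring. Between the two open flaps the bottle has about 7 mm to spare on each side.
- bottle_mid (a point): Centre (half-way up, 55 mm above the underside) of the empty amber glass bottle, standing on the chopping block: body 46 mm in diameter up to 60 mm, shoulder, then a neck and an aluminium screw cap 28 mm in diameter, the cap from 92 to 110 mm above the underside. 110 mm high, about 0.13 kg. z is up. To be put in standing, held by the cap.
- block: Rubberwood chopping block, fixed, 280 mm (x) by 300 mm (y), 45 mm high; origin at the centre of its underside.
- mortar: Squat granite mortar 132 mm across and 88 mm high with its pestle leaning in it towards its +x (pestle top 165 mm above the underside, 80 mm out), 2.6 kg; origin at the centre of its underside. On the block; leave alone.
- saucer: White porcelain saucer, 108 mm across, 18 mm high, origin at the centre of its underside. On the block; leave alone.
- jar: Squat lever-top glass jar with wire clip and whole chillies in it, 48 mm across and 65 mm high, no neck; origin at the centre of its underside. On the block; leave alone.
- sieve: Red plastic sieve, bowl 140 mm across and 42 mm high, handle 110 mm long to its -x; origin at the centre of the bowl's underside. On the worktop; leave alone.
Things that resemble listed ones, but are neither listed nor needed, are in the scene too. Of the things that look like the part that bears bottle_mid, the largest one is meant.

How it is judged (in metres and radians):
On the way, in this order (a step that is already met when the one before it is completed fails the run):
1. the bottle has pushed both flaps in: its base is at least 30 mm below the shut flaps' level (z of bottle_mid in the frame of caddy below 0.188 m and value of joint each of flap_near, flap_far above 0.6 rad), for 0.05 s.
2. still held by the fingers, the bottle stands on the pad: it bears on the caddy's contents with 4 N or more (z of bottle_mid in the frame of caddy below 0.084 m and contact force between bottle and caddy above 4 N and contact force between the fingers and bottle above 2 N), for 0.15 s.
At the end, for the whole second after the job is handed in: The bottle stands upright (within 0.15 rad) and still inside the caddy, its centre at most 84 mm above the caddy's underside, after having been let down onto the pad while held; both flaps are shut to within 0.1 rad (z of bottle_mid in the frame of caddy below 0.084 m and x of bottle_mid in the frame of caddy between -0.05 and 0.05 m and y of bottle_mid in the frame of caddy between -0.075 and 0.075 m and angle between bottle_mid's own z axis and vertical below 0.15 rad and linear speed of bottle below 0.01 m/s and value of joint each of flap_near, flap_far below 0.1 rad); the robot touches nothing.
It fails at once if the bottle is pressed hard on the caddy, its flaps or its contents (15 N or more) (contact force between bottle and caddy above 15 N).
It fails at once if the bottle is tipped by more than 0.5 rad (angle between bottle_mid's own z axis and vertical above 0.5 rad).
It fails at once if the mortar, saucer, jar or sieve is moved by more than 25 mm (distance of any of mortar, saucer, jar, sieve from where it was at the start of the episode above 0.025 m).
It also fails if it takes over 46 s, if anything falls off the work surface, if the arm or the gripper's body presses on something with over 40 N, if the wrist force passes 120 N, or if a joint passes its speed limit or range.

ROBOT

A 6-joint arm with a two-finger parallel gripper is mounted at the origin on the work surface. World frame = base frame: x ahead of the robot, y to its left, z up, the work surface at z = 0. Lengths are in m, angles in degrees, forces in N, time in s.
With the tool pointing down it reaches from about 0.375 to 0.9 m from the base axis. Payload 3.1 kg.
Tool frame: the origin (TCP) lies at the very end of the fingers, on their centre line; the grasp point (between the pads) lies behind it (bot.grip_depth is the z of the grasp point in the tool frame, in m); z points along the fingers, y is the direction in which the jaws open and shut (so a half turn about z gives the same grasp; the last joint's range is limited). The gripper opens to 87 mm and grips with 3 to 60 N. Pads are 19 mm wide; open, the fingers measure 117 mm over their backs; the gripper's body (75 mm by 190 mm) begins 51 mm behind the grasp point.
Start: joints at [-10.227, 30.224, 82.088, -0, 67.689, -10.227], TCP at [0.625, 0, 0.223] pointing down, gripper open.
Joint ranges: [-176.69, 176.69], [-43.24, 126.21], [12.49, 139.97], [-82, 262], [0, 151.66], [-163.58, 163.58]. Speed limits (degrees/s): [159.86, 159.86, 180, 180, 180, 180].

INTERFACE

Orientations are given as a 3x3 rotation matrix whose columns are the frame's x, y, z axes.
In Python, from rig import bot, vision gives the robot as it stands. The module is installed in compiled form; this text tells all that it offers.
- The arm moves only by the shell command python3 -m jog 'ROWS'. ROWS is JSON, a list of rows, each a list of 3 entries, a list of its own where there are three numbers: the shift along the tool's x, y, z in mm, then the turn, a rotation vector about the tool's x, y, z in degrees, then the closure, from 0 (fully open) to 1 (shut). In form: [[[dx, dy, dz], [wx, wy, wz], fingers], ...]. A call has 1 to 12 rows; each row is the pose to reach, as a shift and turn from the pose commanded when the call began, along the tool's axes at that moment; what a row does not reach only later rows make up. A row lasts 1/12 s, in which the tool goes at most 41.7 mm and 7.16 degrees, less where a joint would pass 70% of its speed; a pose out of reach is approached as far as the arm can. A call with a gripper value outside its range is refused whole. The fingers move at their own pace and stop on an object; the grip force is fixed at half the most. Time passes only in rows, so rows that repeat a pose let the fingers close. It gives the time, the measured TCP pose, the force and the opening at its end, in the units of the state.
- bot.read_state(): the state, without advancing time (a new reading comes with each control period).
- vision.capture(name): name is "scene" or "side" or "wrist"; returns the picture (384x512x3 uint8, red, green, blue); there is no depth.
- vision.camera_info(name): a dict with "intrinsics" (3x3 intrinsics, pixels), "camera_from_world" (4x4, takes a point from world to camera coordinates); the wrist camera has in their place "mount" (4x4, takes a point from camera to tool coordinates, whose origin is the TCP and whose axes are the flange's). Camera axes: x right, y up, looking along -z (the intrinsics and any distortion apply to the point x, -y, -z); pixel columns grow to the right and rows downward; lengths in m; the calibration is good to about 2 mm. A picture is of the moment at which its call begins: read the wrist's pose just before it. camera_info takes no time and is no camera call.
- bot.hand_in(): hands the job in, once; it reports no verdict.
The state is a dict: "time_s": time; "joint_positions": joint angles; "qvel": joint speeds; "tau": joint torques, N m; "position": TCP position; "tcp_rot": TCP orientation; "force": force on the tool from outside, world axes, zero at the start; "moment": the same for the moment, N m; "opening": opening from 0.0 (shut) to 1.0 (fully open).
Only numpy, scipy, OpenCV 4.12 (cv2) and the standard library are available. Lean on these libraries where they do the work, as an engineer would, in place of code of your own. Each camera call takes 0.05 s, during which the arm holds its last target. There are 200 camera calls.

## Working session

There is one attempt and no reset: what is moved stays moved. The work goes in short steps, Python scripts to look and compute and a shell command to move; the robot and the scene stay as the last step left them, time stands still between calls to the robot, and variables do not carry over. Pictures are saved under pics/ and viewed, about 8 in all and at most 12, crops included, and the job is handed in when it is done.

```bash
mkdir -p pics; python3 - <<'E'
from rig import bot, vision
import cv2, numpy as np
s=bot.read_state(); print(s['time_s'],s['position'],s['tcp_rot'],s['force'],bot.grip_depth)
for n in ['scene','side']:
    im=vision.capture(n); cv2.imwrite(f'pics/{n}0.png',cv2.resize(im[:,:,::-1],None,fx=1.5,fy=1.5,interpolation=cv2.INTER_CUBIC))
    i=vision.camera_info(n); print(n,{k:np.round(v,4).tolist() if not isinstance(v,str) else v for k,v in i.items()})
print(vision.camera_info('wrist'))
E
```

```text
0.0 [6.24250816e-01 1.71545479e-04 2.21580124e-01] [[ 1.39047971e-05  9.99997720e-01 -2.13553076e-03]
 [ 9.99999919e-01 -1.30456979e-05  4.02301789e-04]
 [ 4.02273013e-04 -2.13553618e-03 -9.99997639e-01]] [-0.28676426 -0.10569701 -0.88448721] -0.0187
scene {'intrinsics': [[413.5288, 0.0, 251.2427], [0.0, 413.5288, 189.6672], [0.0, 0.0, 1.0]], 'camera_from_world': [[-0.3663, 0.9305, 0.004, 0.2726], [-0.7825, -0.3103, 0.5399, 0.2707], [0.5036, 0.1946, 0.8417, -1.5065], [0.0, 0.0, 0.0, 1.0]]}
side {'intrinsics': [[415.1903, 0.0, 258.7604], [0.0, 415.1903, 189.975], [0.0, 0.0, 1.0]], 'camera_from_world': [[-0.9995, -0.0309, 0.0049, 0.4656], [0.0233, -0.6339, 0.7731, -0.1715], [-0.0208, 0.7728, 0.6343, -1.1303], [0.0, 0.0, 0.0, 1.0]]}
{'intrinsics': array([[293.59101279,   0.        , 252.22025249],
       [  0.        , 293.59101279, 188.36045317],
       [  0.        ,   0.        ,   1.        ]]), 'mount': array([[ 1.15172221e-03,  9.68335996e-01,  2.49647896e-01,
         6.70403654e-02],
       [ 9.99999335e-01, -1.09971190e-03, -3.47813148e-04,
         1.09531222e-03],
       [-6.22592291e-05,  2.49648131e-01, -9.68336619e-01,
        -1.64500820e-01],
       [ 0.00000000e+00,  0.00000000e+00,  0.00000000e+00,
         1.00000000e+00]])}
```

View pics/scene0.png

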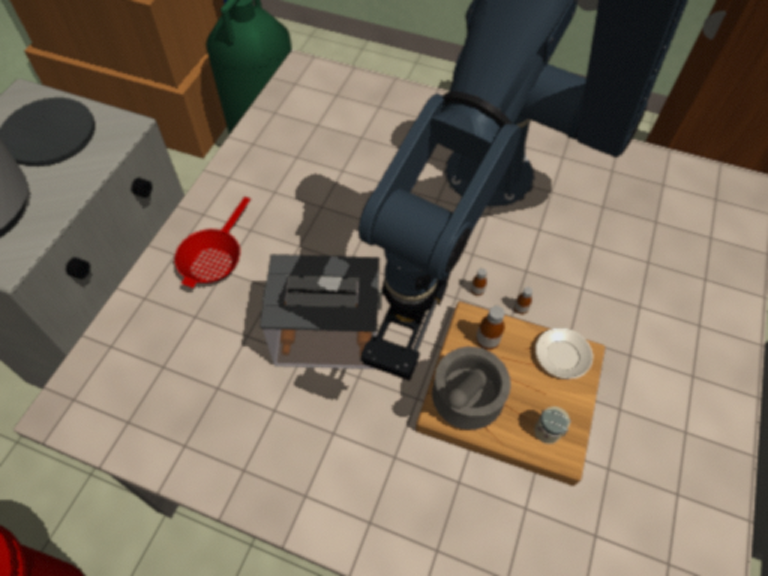

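View pics/side0.png

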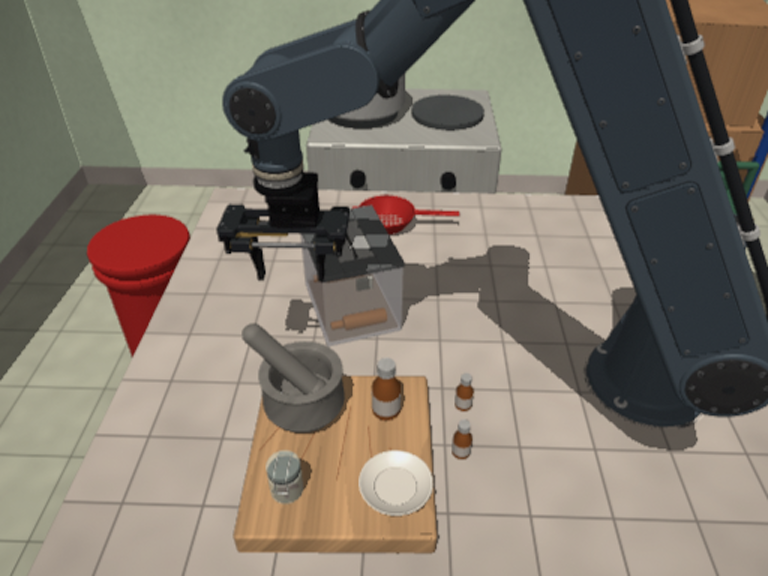

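The scene picture shows the caddy (lid about (265-380, 257-328)), the large amber bottle on the block (cap about (495,315)) and two small decoys off the block. The side picture shows the same bottle (cap about (386,366)). Next I enlarge these.

```bash
python3 - <<'E'
import cv2, numpy as np
from rig import vision
a=vision.capture('scene')[:,:,::-1]; b=vision.capture('side')[:,:,::-1]
def crop(im,x,y,w,h,f): return cv2.resize(im[y:y+h,x:x+w],None,fx=f,fy=f,interpolation=cv2.INTER_CUBIC)
# left: scene caddy x170..260,y165..250 at 5x ; right top: scene bottle 305..355,y 195..240 at 6x; bottom: side bottle
L=crop(a,172,165,90,85,5)          # 450x425
R1=crop(a,305,198,50,42,6)         # 300x252
R2=crop(b,232,233,50,52,6)         # 300x312
out=np.zeros((600,760,3),np.uint8); out[:425,:450]=L; out[:252,455:755]=R1; out[260:572,455:755]=R2
cv2.imwrite('pics/crop1.png',out)
E
```

```text
(no output)
```

View pics/crop1.png

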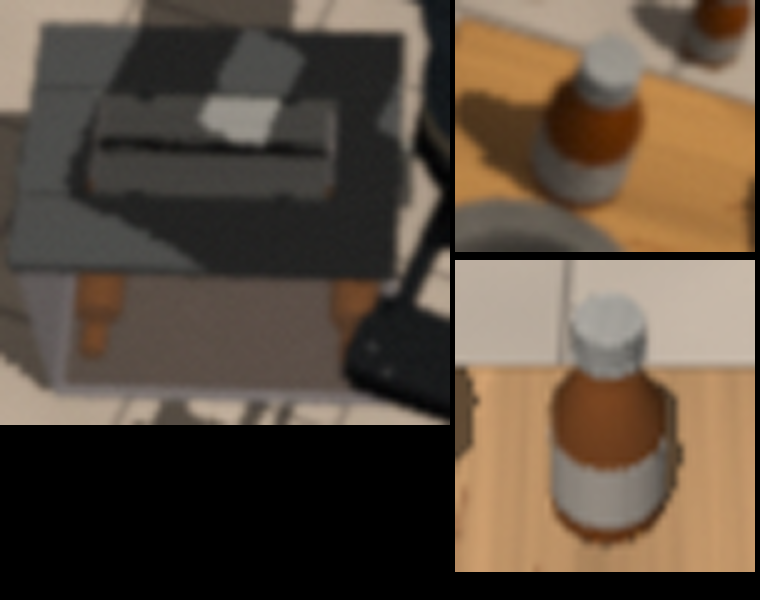

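The crop shows lid corners at about (40,24), (403,35), (10,268), (398,274), mouth corners at (100,97), (335,100), (92,193), (335,198), and cap tops at (611,64) in scene and (608,318) in side.

```bash
cat > h.py <<'E'
import numpy as np
from rig import bot, vision
def ray(n,u,v,M=None):
    i=vision.camera_info(n); K=i['intrinsics']
    T=np.linalg.inv(i['camera_from_world']) if M is None else M
    d=np.array([(u-K[0,2])/K[0,0],-(v-K[1,2])/K[1,1],-1.]); return T[:3,3],T[:3,:3]@d
def at_z(n,u,v,z,M=None):
    o,d=ray(n,u,v,M); return o+d*(z-o[2])/d[2]
def wristM(s):
    T=np.eye(4);T[:3,:3]=s['tcp_rot'];T[:3,3]=s['position'];return T@vision.camera_info('wrist')['mount']
def tri(rs):
    A=0;b=0
    for o,d in rs:
        d=d/np.linalg.norm(d);P=np.eye(3)-np.outer(d,d);A=A+P;b=b+P@o
    return np.linalg.solve(A,b)
def cam(n,p,M=None):
    i=vision.camera_info(n);K=i['intrinsics'];T=i['camera_from_world'] if M is None else np.linalg.inv(M)
    c=T[:3,:3]@p+T[:3,3];return K[0,2]+K[0,0]*c[0]/-c[2],K[1,2]-K[1,1]*c[1]/-c[2]
E
python3 - <<'E'
from h import *
np.set_printoptions(precision=4,suppress=True)
c=lambda u,f,o:(u+.5)/f-.5+o
for nm,z,pts in [('lid',.170,[(40,24),(403,35),(10,268),(398,274)]),('mouth',.163,[(100,97),(335,100),(92,193),(335,198)])]:
    P=np.array([at_z('scene',c(u,5,172),c(v,5,165),z) for u,v in pts]);print(nm,P.tolist(),P.mean(0))
    e=P[1]-P[0]+P[3]-P[2];g=P[2]-P[0]+P[3]-P[1];print(np.linalg.norm(e)/2,np.degrees(np.arctan2(e[1],e[0])),np.linalg.norm(g)/2,np.degrees(np.arctan2(g[1],g[0])))
a=(c(156,6,305),c(64,6,198));b=(c(153,6,232),c(318-260,6,233))
print(at_z('scene',*a,.155),at_z('side',*b,.155),tri([ray('scene',*a),ray('side',*b)]))
E
```

```text
lid [[0.51270633404078, -0.30883053429293894, 0.17000000000000004], [0.444297939275518, -0.11589892100982928, 0.17000000000000004], [0.6586727321222527, -0.2525035355945739, 0.17000000000000004], [0.587294646987264, -0.06262622919255294, 0.17000000000000015]] [ 0.5507 -0.185   0.17  ]
0.20376636679871876 110.06016798881825 0.15452489174141756 20.771040456194026
mouth [[0.540848878605893, -0.2585829915126924, 0.16300000000000003], [0.4946248042953071, -0.13663101095911012, 0.16300000000000003], [0.5983334046405245, -0.23540164054961388, 0.16300000000000003], [0.5530044761862295, -0.11253250714805886, 0.16300000000000003]] [ 0.5467 -0.1858  0.163 ]
0.1306898333397635 110.50372437000821 0.06256975513056354 22.198538105409405
[0.469  0.1211 0.155 ] [0.4666 0.1236 0.155 ] [0.4668 0.121  0.152 ]
```

```bash
python3 -m jog '[[[0,0,-35],[0,0,7],0],[[0,0,-70],[0,0,14],0],[[20,-30,-80],[0,0,21],0],[[45,-60,-80],[0,0,28],0],[[70,-90,-80],[0,0,35],0],[[95,-120,-80],[0,0,42],0],[[121,-157,-80],[0,0,49],0],[[121,-157,-80],[0,0,56],0],[[121,-157,-80],[0,0,63],0],[[121,-157,-80],[0,0,69.5],0],[[121,-157,-80],[0,0,69.5],0],[[121,-157,-80],[0,0,69.5],0]]'; python3 - <<'E'
from h import *
import cv2
s=bot.read_state();print(s['position'],s['tcp_rot'],s['force'],s['joint_positions'])
im=vision.capture('wrist');cv2.imwrite('pics/w1.png',cv2.resize(im[:,:,::-1],None,fx=1.5,fy=1.5,interpolation=cv2.INTER_CUBIC))
M=wristM(s);np.save('M1.npy',M);print(cam('wrist',np.array([.467,.1215,.155]),M))
E
```

```text
time_s: 1.2
position: [0.4678, 0.1211, 0.3025]
tcp_rot: [[0.936, 0.353, -0.0], [0.353, -0.936, 0.0], [-0.0, -0.0, -1.0]]
force: [0.1, -0.3, -0.3]
opening: 1.001
[0.46784573 0.12108097 0.30254888] [[ 9.35602938e-01  3.53054007e-01 -1.04704249e-04]
 [ 3.53054009e-01 -9.35602943e-01  2.96031187e-06]
 [-9.69164536e-05 -3.97359314e-05 -9.99999995e-01]] [ 0.09706199 -0.27096872 -0.31278641] [1.23106610e+00 1.36450529e+01 9.57314613e+01 3.16370826e-04
 7.06294799e+01 7.05567350e+01]
(np.float64(250.35761898808096), np.float64(178.46514798652527))
```

View pics/w1.png

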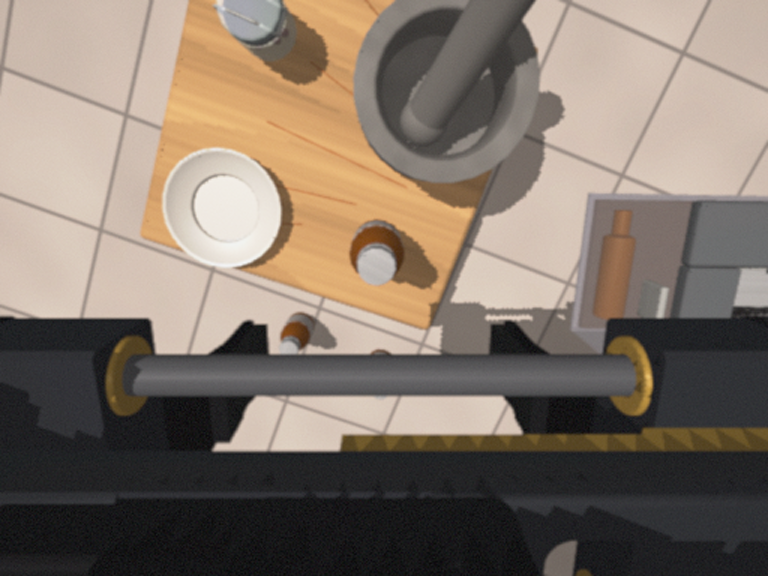

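The cap is centred at (378,266), within 1-2 mm of the prediction. I descend, close on the top of the cap, and then lift.

```bash
python3 -m jog '[[[1,0,40],[0,0,0],0],[[1,0,80],[0,0,0],0],[[1,0,110],[0,0,0],0],[[1,0,135],[0,0,0],0],[[1,0,150],[0,0,0],0.2],[[1,0,158],[0,0,0],0.2],[[1,0,163],[0,0,0],0.2],[[1,0,163],[0,0,0],0.2],[[1,0,163],[0,0,0],1],[[1,0,163],[0,0,0],1],[[1,0,163],[0,0,0],1],[[1,0,163],[0,0,0],1]]'; python3 -m jog '[[[0,0,0],[0,0,0],1],[[0,0,0],[0,0,0],1],[[0,0,0],[0,0,0],1],[[0,0,0],[0,0,0],1],[[0,0,0],[0,0,0],1],[[0,0,0],[0,0,0],1]]'
```

```text
time_s: 2.25
position: [0.4695, 0.1215, 0.1404]
tcp_rot: [[0.937, 0.35, 0.002], [0.35, -0.937, 0.0], [0.002, 0.001, -1.0]]
force: [-0.4, 0.1, 0.5]
opening: 0.584
time_s: 2.75
position: [0.4689, 0.1215, 0.1397]
tcp_rot: [[0.937, 0.35, 0.0], [0.35, -0.937, 0.0], [0.0, -0.0, -1.0]]
force: [-0.4, 0.8, 1.3]
opening: 0.311
```

```bash
python3 -m jog '[[[0,0,-3],[0,0,0],1],[[0,0,-10],[0,0,0],1],[[0,0,-25],[0,0,0],1],[[0,0,-45],[0,0,0],1],[[0,0,-65],[0,0,0],1],[[0,0,-85],[0,0,0],1],[[0,0,-105],[0,0,0],1],[[0,0,-125],[0,0,0],1],[[0,0,-145],[0,0,0],1],[[0,0,-163],[0,0,0],1],[[0,0,-175],[0,0,0],1],[[0,0,-180],[0,0,0],1]]';  python3 -m jog '[[[0,0,0],[0,0,0],1],[[0,0,0],[0,0,0],1]]'
python3 - <<'E'
from h import *
s=bot.read_state();print(s['force'],s['position'])
t=np.array([.549,-.185,.32]); R=s['tcp_rot'];print('to caddy, tool mm',1000*R.T@(t-s['position']))
E
```

```text
time_s: 3.75
position: [0.4697, 0.1213, 0.3219]
tcp_rot: [[0.937, 0.35, 0.004], [0.35, -0.937, -0.0], [0.004, 0.002, -1.0]]
force: [0.1, 0.8, -1.0]
opening: 0.31
time_s: 3.92
position: [0.4684, 0.1213, 0.3192]
tcp_rot: [[0.937, 0.35, -0.001], [0.35, -0.937, -0.0], [-0.001, -0.0, -1.0]]
force: [-0.7, -1.0, -2.2]
opening: 0.312
[-0.66678438 -1.00001794 -2.17867399] [0.46841277 0.12132218 0.31922048]
to caddy, tool mm [-31.78767393 315.14614725  -0.79836988]
```

```bash
python3 -m jog '[[[-5,15,0],[0,0,0],1],[[-15,45,0],[0,0,0],1],[[-25,80,0],[0,0,0],1],[[-35,115,0],[0,0,0],1],[[-45,150,0],[0,0,0],1],[[-55,185,0],[0,0,0],1],[[-65,220,0],[0,0,0],1],[[-75,255,0],[0,0,0],1],[[-85,285,0],[0,0,0],1],[[-90,305,0],[0,0,0],1],[[-92,315,0],[0,0,0],1],[[-92,315,0],[0,0,0],1]]';  python3 -m jog '[[[0,0,0],[0,0,0],1],[[0,0,0],[0,0,0],1],[[0,0,0],[0,0,0],1]]'
python3 - <<'E'
from h import *
import cv2
s=bot.read_state();print(s['position'],s['tcp_rot'])
im=vision.capture('wrist');cv2.imwrite('pics/w2.png',cv2.resize(im[:,:,::-1],None,fx=1.5,fy=1.5,interpolation=cv2.INTER_CUBIC))
M=wristM(s);np.save('M2.npy',M)
E
```

```text
time_s: 4.92
position: [0.4928, -0.2077, 0.3181]
tcp_rot: [[0.938, 0.348, -0.002], [0.348, -0.938, 0.001], [-0.001, -0.001, -1.0]]
force: [0.4, 0.5, -1.0]
opening: 0.31
time_s: 5.17
position: [0.4928, -0.2041, 0.3193]
tcp_rot: [[0.936, 0.352, -0.001], [0.352, -0.936, 0.001], [-0.0, -0.001, -1.0]]
force: [-0.4, -1.4, -2.0]
opening: 0.312
[ 0.49277155 -0.2040632   0.319342  ] [[ 9.36014007e-01  3.51961899e-01 -7.75183216e-04]
 [ 3.51962582e-01 -9.36013451e-01  1.07751446e-03]
 [-3.46337883e-04 -1.28140411e-03 -9.99999119e-01]]
```

View pics/w2.png

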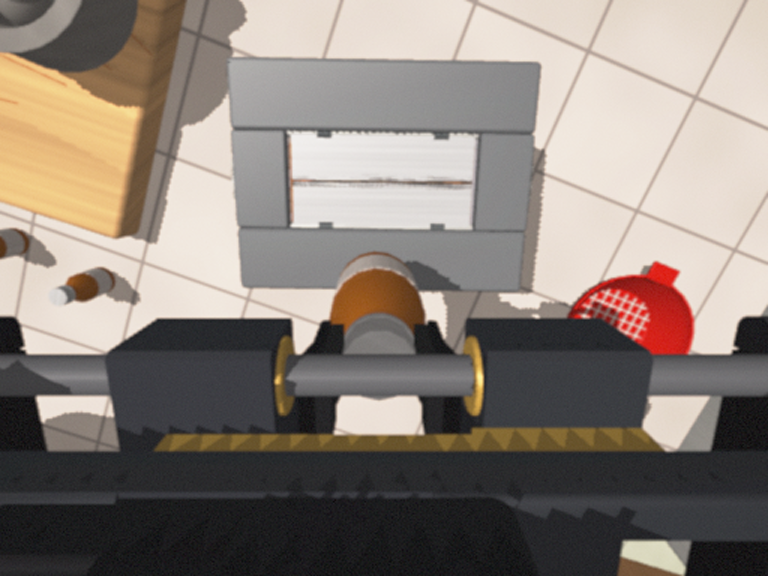

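The wrist view shows the lid's corners at (230,58), (540,63), (242,286), (522,290), the mouth at (287,130), (477,133), (289,228), (475,231), and the bottle upright in the fingers.

```bash
python3 - <<'E'
from h import *
np.set_printoptions(precision=4,suppress=True)
M=np.load('M2.npy');s=bot.read_state();R=s['tcp_rot']
for nm,z,pts in [('lid',.170,[(230,58),(540,63),(242,286),(522,290)]),('mouth',.170,[(287,130),(477,133),(289,228),(475,231)]),('slit',.163,[(290,182),(473,183)])]:
    P=np.array([at_z('wrist',(u+.5)/1.5-.5,(v+.5)/1.5-.5,z,M) for u,v in pts]);m=P.mean(0);print(nm,m,'tool mm',1000*R.T@(m-s['position']))
    e=P[1]-P[0];print(np.linalg.norm(e),'y-axis',np.degrees(np.arctan2(-e[1],-e[0])))
    if len(P)>2:
        f=P[3]-P[2];print('y2',np.degrees(np.arctan2(-f[1],-f[0])));g=P[0]-P[2]+P[1]-P[3];print(np.linalg.norm(g)/2,'x-axis',np.degrees(np.arctan2(g[1],g[0])))
print('tool x',np.degrees(np.arctan2(R[1,0],R[0,0])),s['position'])
E
```

```text
lid [ 0.551 -0.187  0.17 ] tool mm [ 60.4648   4.5074 149.5256]
0.20191928464536033 y-axis 109.829686261127
y2 109.82514537495672
0.15345412985315682 x-axis 20.051360652325513
mouth [ 0.5503 -0.1862  0.17  ] tool mm [ 60.1478   3.4588 149.5265]
0.12846835518892824 y-axis 109.81556326015722
y2 109.74787816860385
0.0663444840548151 x-axis 20.788417105728897
slit [ 0.5496 -0.1861  0.163 ] tool mm [ 59.4959   3.1276 156.5268]
0.13003851798814461 y-axis 110.36806715607388
tool x 20.613092740283015 [ 0.4929 -0.2042  0.3195]
```

```bash
python3 -m jog '[[[15,1,0],[0,0,0],1],[[35,2,0],[0,0,0],1],[[52,3,0],[0,0,0],1],[[60,3.5,0],[0,0,-0.5],1],[[60,3.5,0],[0,0,-0.5],1],[[60,3.5,10],[0,0,-0.5],1],[[60,3.5,25],[0,0,-0.5],1],[[60,3.5,40],[0,0,-0.5],1],[[60,3.5,48],[0,0,-0.5],1],[[60,3.5,50],[0,0,-0.5],1],[[60,3.5,50],[0,0,-0.5],1],[[60,3.5,50],[0,0,-0.5],1]]'; python3 - <<'E'
from h import *
import cv2
s=bot.read_state();print(s['position'],s['force'],s['tcp_rot'][:,2])
print('off tool mm',1000*s['tcp_rot'].T@(np.array([.550,-.1862,.163])-s['position']))
a=vision.capture('scene')[:,:,::-1]; b=vision.capture('side')[:,:,::-1]
f=lambda im,x,y,w,h,k:cv2.resize(im[y:y+h,x:x+w],None,fx=k,fy=k,interpolation=cv2.INTER_CUBIC)
cv2.imwrite('pics/pre.png',np.hstack([f(a,165,150,100,110,4),f(b,190,110,100,110,4)]))
E
```

```text
time_s: 6.22
position: [0.5505, -0.1885, 0.27]
tcp_rot: [[0.934, 0.358, 0.001], [0.358, -0.934, -0.0], [0.0, 0.001, -1.0]]
force: [0.5, -0.7, -1.1]
opening: 0.312
[ 0.55051008 -0.18847595  0.27000483] [ 0.46631437 -0.742729   -1.14857396] [ 6.25256840e-04 -4.41301590e-04 -9.99999707e-01]
off tool mm [  0.29315166  -2.37572854 107.00347363]
```

View pics/pre.png

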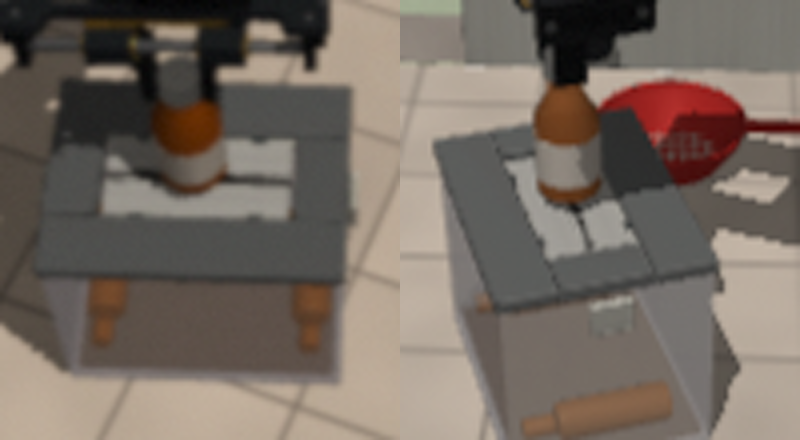

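The bottle is centred over the slit in both views. I push it through the flaps.

```bash
cat > chk.py <<'E'
import sys
from rig import bot
s=bot.read_state();f=s['force'];print('t %.2f z %.4f F %.1f %.1f %.1f op %.3f'%(s['time_s'],s['position'][2],*f,s['opening']))
sys.exit(f[2]>float(sys.argv[1]))
E
python3 -m jog '[[[0,0,3],[0,0,0],1],[[0,0,6],[0,0,0],1],[[0,0,9],[0,0,0],1],[[0,0,12],[0,0,0],1],[[0,0,15],[0,0,0],1],[[0,0,18],[0,0,0],1]]' >/dev/null; python3 chk.py 9 && python3 -m jog '[[[0,0,3],[0,0,0],1],[[0,0,6],[0,0,0],1],[[0,0,9],[0,0,0],1],[[0,0,12],[0,0,0],1],[[0,0,15],[0,0,0],1],[[0,0,18],[0,0,0],1]]' >/dev/null; python3 chk.py 9 && python3 -m jog '[[[0,0,4],[0,0,0],1],[[0,0,8],[0,0,0],1],[[0,0,12],[0,0,0],1],[[0,0,16],[0,0,0],1],[[0,0,20],[0,0,0],1],[[0,0,24],[0,0,0],1]]' >/dev/null; python3 chk.py 9
```

```text
t 6.82 z 0.2521 F -0.3 0.7 4.4 op 0.313
t 6.82 z 0.2521 F -0.3 0.7 4.4 op 0.313
t 6.82 z 0.2521 F -0.3 0.7 4.4 op 0.313False
False
False
```

```bash
sed -i 's/sys.exit(\(.*\))$/sys.exit(int(\1))/' chk.py
python3 -m jog '[[[0,0,3],[0,0,0],1],[[0,0,6],[0,0,0],1],[[0,0,9],[0,0,0],1],[[0,0,12],[0,0,0],1],[[0,0,15],[0,0,0],1],[[0,0,18],[0,0,0],1]]' >/dev/null; python3 chk.py 9 && python3 -m jog '[[[0,0,4],[0,0,0],1],[[0,0,8],[0,0,0],1],[[0,0,12],[0,0,0],1],[[0,0,16],[0,0,0],1],[[0,0,20],[0,0,0],1],[[0,0,24],[0,0,0],1]]' >/dev/null; python3 chk.py 9
```

```text
t 7.32 z 0.2329 F 0.1 -0.3 0.9 op 0.309
t 7.82 z 0.2088 F 0.5 -0.4 0.6 op 0.307
```

```bash
python3 -m jog '[[[0,0,4],[0,0,0],1],[[0,0,8],[0,0,0],1],[[0,0,12],[0,0,0],1],[[0,0,16],[0,0,0],1],[[0,0,20],[0,0,0],1],[[0,0,24],[0,0,0],1],[[0,0,28],[0,0,0],1],[[0,0,30],[0,0,0],1]]' >/dev/null; python3 chk.py 9 && python3 -m jog '[[[0,0,4],[0,0,0],1],[[0,0,8],[0,0,0],1],[[0,0,12],[0,0,0],1],[[0,0,16],[0,0,0],1],[[0,0,20],[0,0,0],1],[[0,0,24],[0,0,0],1],[[0,0,28],[0,0,0],1],[[0,0,30],[0,0,0],1]]' >/dev/null; python3 chk.py 9 && python3 -m jog '[[[0,0,3],[0,0,0],1],[[0,0,6],[0,0,0],1],[[0,0,9],[0,0,0],1],[[0,0,12],[0,0,0],1],[[0,0,15],[0,0,0],1],[[0,0,18],[0,0,0],1],[[0,0,20],[0,0,0],1],[[0,0,20],[0,0,0],1]]' >/dev/null; python3 chk.py 9
```

```text
t 8.48 z 0.1789 F 0.5 0.0 -0.7 op 0.314
t 9.15 z 0.1489 F -0.2 -0.9 -0.1 op 0.315
t 9.82 z 0.1288 F -0.0 -0.1 -3.4 op 0.311
```

```bash
python3 -m jog '[[[0,0,2],[0,0,0],1],[[0,0,4],[0,0,0],1],[[0,0,4],[0,0,0],1]]' >/dev/null; python3 chk.py 1.5 && python3 -m jog '[[[0,0,1],[0,0,0],1],[[0,0,1],[0,0,0],1]]' >/dev/null; python3 chk.py 1.5 && python3 -m jog '[[[0,0,1],[0,0,0],1],[[0,0,1],[0,0,0],1]]' >/dev/null; python3 chk.py 1.5 && python3 -m jog '[[[0,0,1],[0,0,0],1],[[0,0,1],[0,0,0],1]]' >/dev/null; python3 chk.py 1.5 && python3 -m jog '[[[0,0,1],[0,0,0],1],[[0,0,1],[0,0,0],1]]' >/dev/null; python3 chk.py 1.5 && python3 -m jog '[[[0,0,1],[0,0,0],1],[[0,0,1],[0,0,0],1]]' >/dev/null; python3 chk.py 1.5 && python3 -m jog '[[[0,0,1],[0,0,0],1],[[0,0,1],[0,0,0],1]]' >/dev/null; python3 chk.py 1.5
```

```text
t 10.07 z 0.1251 F 0.4 -0.7 -3.2 op 0.311
t 10.23 z 0.1244 F 0.2 -1.0 -0.6 op 0.311
t 10.40 z 0.1235 F 0.7 -0.4 -1.5 op 0.312
t 10.57 z 0.1225 F -0.2 -0.3 -1.1 op 0.308
t 10.73 z 0.1215 F -0.7 0.1 -0.7 op 0.316
t 10.90 z 0.1205 F 0.9 0.2 1.4 op 0.309
t 11.07 z 0.1194 F -0.7 -0.3 -0.8 op 0.308
```

```bash
(
python3 -m jog '[[[0,0,0.7],[0,0,0],1],[[0,0,0.7],[0,0,0],1]]' >/dev/null; python3 chk.py 2.5 && python3 -m jog '[[[0,0,0.7],[0,0,0],1],[[0,0,0.7],[0,0,0],1]]' >/dev/null && python3 chk.py 2.5 && python3 -m jog '[[[0,0,0.7],[0,0,0],1],[[0,0,0.7],[0,0,0],1]]' >/dev/null && python3 chk.py 2.5 && python3 -m jog '[[[0,0,0.7],[0,0,0],1],[[0,0,0.7],[0,0,0],1]]' >/dev/null && python3 chk.py 2.5 && python3 -m jog '[[[0,0,0.7],[0,0,0],1],[[0,0,0.7],[0,0,0],1]]' >/dev/null && python3 chk.py 2.5 && python3 -m jog '[[[0,0,0.7],[0,0,0],1],[[0,0,0.7],[0,0,0],1]]' >/dev/null && python3 chk.py 2.5 && python3 -m jog '[[[0,0,0.7],[0,0,0],1],[[0,0,0.7],[0,0,0],1]]' >/dev/null && python3 chk.py 2.5 && python3 -m jog '[[[0,0,0.7],[0,0,0],1],[[0,0,0.7],[0,0,0],1]]' >/dev/null && python3 chk.py 2.5 && python3 -m jog '[[[0,0,0.7],[0,0,0],1],[[0,0,0.7],[0,0,0],1]]' >/dev/null && python3 chk.py 2.5 && python3 -m jog '[[[0,0,0.7],[0,0,0],1],[[0,0,0.7],[0,0,0],1]]' >/dev/null && python3 chk.py 2.5 )
```

```text
t 11.23 z 0.1187 F 0.3 0.0 -0.7 op 0.312
t 11.40 z 0.1180 F -0.2 -0.1 0.2 op 0.309
t 11.57 z 0.1174 F 0.3 0.3 -0.3 op 0.312
t 11.73 z 0.1166 F 0.2 -0.3 -0.4 op 0.310
t 11.90 z 0.1159 F -0.0 0.1 0.3 op 0.313
t 12.07 z 0.1152 F 0.3 0.7 -0.4 op 0.311
t 12.23 z 0.1145 F 0.7 -0.3 0.2 op 0.312
t 12.40 z 0.1138 F 0.2 0.2 -0.1 op 0.310
t 12.57 z 0.1132 F 0.3 -0.2 -0.0 op 0.313
t 12.73 z 0.1124 F 0.7 0.0 -0.3 op 0.313
```

```bash
(
python3 -m jog '[[[0,0,0.7],[0,0,0],1],[[0,0,0.7],[0,0,0],1]]' >/dev/null; python3 chk.py 2.5 && python3 -m jog '[[[0,0,0.7],[0,0,0],1],[[0,0,0.7],[0,0,0],1]]' >/dev/null && python3 chk.py 2.5 && python3 -m jog '[[[0,0,0.7],[0,0,0],1],[[0,0,0.7],[0,0,0],1]]' >/dev/null && python3 chk.py 2.5 && python3 -m jog '[[[0,0,0.7],[0,0,0],1],[[0,0,0.7],[0,0,0],1]]' >/dev/null && python3 chk.py 2.5 && python3 -m jog '[[[0,0,0.7],[0,0,0],1],[[0,0,0.7],[0,0,0],1]]' >/dev/null && python3 chk.py 2.5 && python3 -m jog '[[[0,0,0.7],[0,0,0],1],[[0,0,0.7],[0,0,0],1]]' >/dev/null && python3 chk.py 2.5 && python3 -m jog '[[[0,0,0.7],[0,0,0],1],[[0,0,0.7],[0,0,0],1]]' >/dev/null && python3 chk.py 2.5 && python3 -m jog '[[[0,0,0.7],[0,0,0],1],[[0,0,0.7],[0,0,0],1]]' >/dev/null && python3 chk.py 2.5 && python3 -m jog '[[[0,0,0.7],[0,0,0],1],[[0,0,0.7],[0,0,0],1]]' >/dev/null && python3 chk.py 2.5 && python3 -m jog '[[[0,0,0.7],[0,0,0],1],[[0,0,0.7],[0,0,0],1]]' >/dev/null && python3 chk.py 2.5 )
```

```text
t 12.90 z 0.1117 F 1.6 1.3 0.2 op 0.311
t 13.07 z 0.1110 F 0.0 -0.4 -1.1 op 0.310
t 13.23 z 0.1104 F 0.0 -0.5 0.1 op 0.311
t 13.40 z 0.1097 F 0.0 -0.6 0.3 op 0.309
t 13.57 z 0.1089 F 0.3 0.2 0.0 op 0.312
t 13.73 z 0.1082 F -0.1 0.8 0.4 op 0.313
t 13.90 z 0.1075 F 0.6 -0.3 0.7 op 0.312
t 14.07 z 0.1069 F -0.2 0.1 0.2 op 0.316
t 14.23 z 0.1066 F -0.5 0.5 1.9 op 0.309
t 14.40 z 0.1062 F -0.5 0.9 6.2 op 0.311
```

Contact is felt at TCP z 0.1066: base about 0.011, which is inside the pad's range, with the body still about 6 mm above the lid. I hold here and read the force again.

```bash
python3 -m jog '[[[0,0,0],[0,0,0],1]]' >/dev/null; python3 chk.py 9;python3 -m jog '[[[0,0,0],[0,0,0],1],[[0,0,0],[0,0,0],1]]' >/dev/null; python3 chk.py 9;python3 -m jog '[[[0,0,0],[0,0,0],1],[[0,0,0],[0,0,0],1]]' >/dev/null; python3 chk.py 9
```

```text
t 14.48 z 0.1062 F -0.8 1.0 5.1 op 0.313
t 14.65 z 0.1062 F -0.3 1.1 5.8 op 0.310
t 14.82 z 0.1062 F -1.5 0.3 5.6 op 0.314
```

```bash
python3 -m jog '[[[0,0,0.2],[0,0,0],1],[[0,0,0.2],[0,0,0],1],[[0,0,0.2],[0,0,0],1]]' >/dev/null; python3 chk.py 9;python3 -m jog '[[[0,0,0],[0,0,0],1],[[0,0,0],[0,0,0],1]]' >/dev/null; python3 chk.py 9; python3 - <<'E'
from h import *
import cv2
a=vision.capture('scene')[:,:,::-1]; b=vision.capture('side')[:,:,::-1]
f=lambda im,x,y,w,h,k:cv2.resize(im[y:y+h,x:x+w],None,fx=k,fy=k,interpolation=cv2.INTER_CUBIC)
cv2.imwrite('pics/in.png',np.hstack([f(a,165,150,100,110,4),f(b,190,110,100,110,4)]))
E
```

```text
t 15.07 z 0.1062 F -0.5 0.3 6.7 op 0.310
t 15.23 z 0.1062 F -0.0 0.9 6.9 op 0.311
```

View pics/in.png

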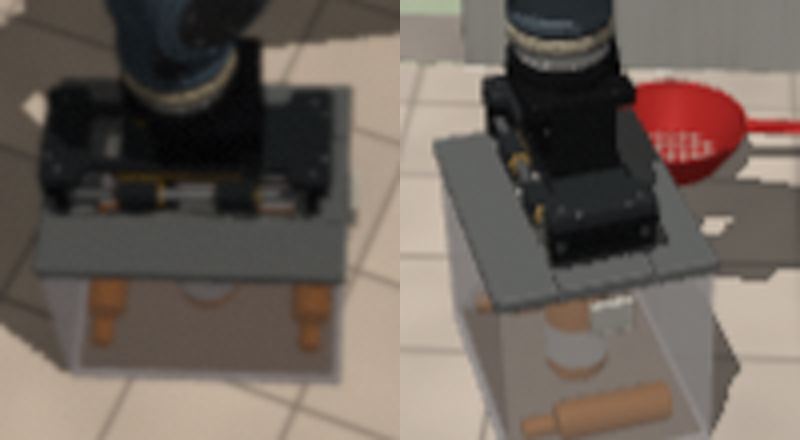

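The bottle stands upright under the mouth, visible through the clear wall, and bears about 7 N. Now I open moderately and withdraw straight up.

```bash
python3 -m jog '[[[0,0,0],[0,0,0],0.6],[[0,0,0],[0,0,0],0.5],[[0,0,0],[0,0,0],0.45],[[0,0,0],[0,0,0],0.45],[[0,0,0],[0,0,0],0.45],[[0,0,0],[0,0,0],0.45],[[0,0,0],[0,0,0],0.45]]'; python3 -m jog '[[[0,0,-2],[0,0,0],0.45],[[0,0,-5],[0,0,0],0.45],[[0,0,-8],[0,0,0],0.45],[[0,0,-12],[0,0,0],0.45],[[0,0,-16],[0,0,0],0.45],[[0,0,-20],[0,0,0],0.45],[[0,0,-24],[0,0,0],0.45]]'
```

```text
time_s: 15.92
position: [0.5503, -0.1881, 0.1051]
tcp_rot: [[0.934, 0.358, -0.001], [0.358, -0.934, 0.0], [-0.0, -0.001, -1.0]]
force: [-0.0, 1.1, -0.2]
opening: 0.551
time_s: 16.5
position: [0.542, -0.1898, 0.127]
tcp_rot: [[0.933, 0.36, -0.019], [0.36, -0.933, -0.001], [-0.018, -0.006, -1.0]]
force: [-17.7, -14.2, -7.6]
opening: 0.55
```

The withdrawal met about 20 N towards tool -x, so something is catching. I back down a little and look.

```bash
python3 -m jog '[[[0,0,4],[0,0,0],0.45],[[0,0,8],[0,0,0],0.45],[[0,0,8],[0,0,0],0.45]]'; python3 - <<'E'
from h import *
import cv2
s=bot.read_state();print(s['force'],s['position'],s['joint_positions'])
a=vision.capture('scene')[:,:,::-1]; b=vision.capture('side')[:,:,::-1]; w=vision.capture('wrist')[:,:,::-1]
f=lambda im,x,y,w,h,k:cv2.resize(im[y:y+h,x:x+w],None,fx=k,fy=k,interpolation=cv2.INTER_CUBIC)
o=np.zeros((600,800,3),np.uint8)
o[:360,:400]=f(a,165,160,100,90,4);o[:360,400:]=f(b,190,130,100,90,4);o[360:,:320]=cv2.resize(w,(320,240));o[360:,320:800]=f(w,136,160,240,120,2)
cv2.imwrite('pics/jam.png',o)
E
```

```text
time_s: 16.75
position: [0.5446, -0.189, 0.1197]
tcp_rot: [[0.933, 0.359, -0.013], [0.359, -0.933, 0.001], [-0.012, -0.005, -1.0]]
force: [-10.3, -7.3, -7.1]
opening: 0.552
[-10.27657191  -7.30085138  -7.11975988] [ 0.54459003 -0.18901933  0.11970883] [-30.06549079  34.59607914  93.89079511  -0.41648435  52.15913547
  39.16369183]
```

View pics/jam.png

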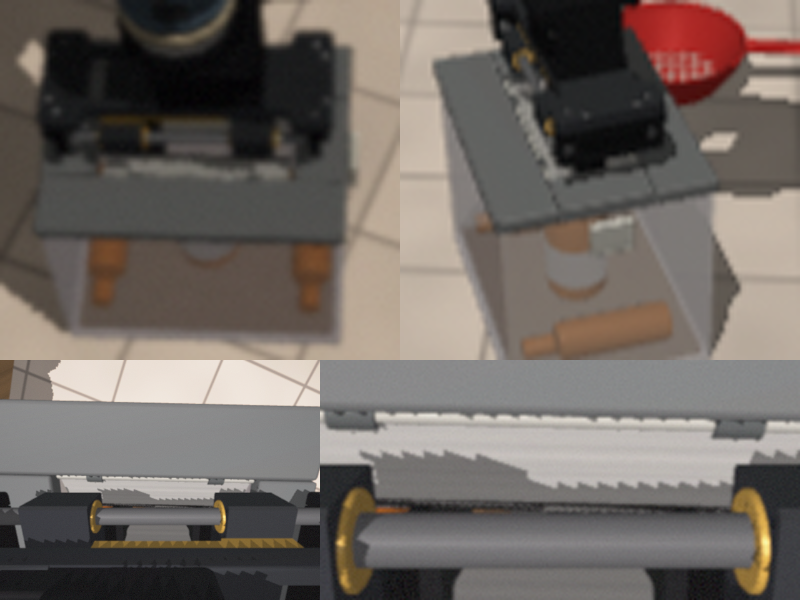

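The far flap is acting as a strut: the force lies along the leaf, about 30° below level, and pushes the hand to -x. Moving the hand about 13 mm to -x lets the far flap shut past the fingers, and the near flap then hangs too steeply to wedge.

```bash
python3 -m jog '[[[0,0,3],[0,0,0],0.45],[[-3,0,5],[0,0,0],0.45],[[-6,0,5],[0,0,0],0.45],[[-9,0,5],[0,0,0],0.45],[[-11,0,5],[0,0,0],0.45],[[-13,0,5],[0,0,0],0.45],[[-13,0,5],[0,0,0],0.45]]'; python3 -m jog '[[[0,0,-2],[0,0,0],0.45],[[0,0,-4],[0,0,0],0.45],[[0,0,-5],[0,0,0],0.45],[[0,0,-5],[0,0,0],0.45]]'
```

```text
time_s: 17.48
position: [0.5392, -0.1934, 0.1171]
tcp_rot: [[0.933, 0.359, 0.002], [0.359, -0.933, -0.002], [0.002, 0.002, -1.0]]
force: [1.1, 0.4, -0.4]
opening: 0.551
time_s: 17.82
position: [0.5388, -0.193, 0.1218]
tcp_rot: [[0.934, 0.359, 0.001], [0.359, -0.934, -0.001], [0.001, 0.001, -1.0]]
force: [1.2, 0.5, -0.5]
opening: 0.551
```

Free now; I continue up, checking the force as I go.

```bash
python3 -m jog '[[[0,0,-2],[0,0,0],0.45],[[0,0,-4],[0,0,0],0.45],[[0,0,-6],[0,0,0],0.45],[[0,0,-8],[0,0,0],0.45],[[0,0,-8],[0,0,0],0.45]]' >/dev/null; python3 chk.py 5; python3 -m jog '[[[0,0,-2],[0,0,0],0.45],[[0,0,-4],[0,0,0],0.45],[[0,0,-6],[0,0,0],0.45],[[0,0,-8],[0,0,0],0.45],[[0,0,-8],[0,0,0],0.45]]' >/dev/null; python3 chk.py 5
```

```text
t 18.23 z 0.1298 F 1.2 0.3 0.3 op 0.551
t 18.65 z 0.1379 F 2.0 1.4 0.9 op 0.551
```

```bash
python3 -m jog '[[[0,0,-2],[0,0,0],0.45],[[0,0,-4],[0,0,0],0.45],[[0,0,-6],[0,0,0],0.45],[[0,0,-8],[0,0,0],0.45],[[0,0,-8],[0,0,0],0.45]]' >/dev/null; python3 chk.py 5
```

```text
t 19.07 z 0.1459 F 2.4 1.5 0.8 op 0.553
```

```bash
python3 -m jog '[[[0,0,-2],[0,0,0],0.45],[[0,0,-4],[0,0,0],0.45],[[0,0,-6],[0,0,0],0.45],[[0,0,-8],[0,0,0],0.45],[[0,0,-10],[0,0,0],0.45],[[0,0,-10],[0,0,0],0.45]]' >/dev/null; python3 chk.py 5;  python3 -m jog '[[[0,0,-2],[0,0,0],0.45],[[0,0,-4],[0,0,0],0.45],[[0,0,-6],[0,0,0],0.45],[[0,0,-8],[0,0,0],0.45],[[0,0,-10],[0,0,0],0.45],[[0,0,-12],[0,0,0],0.45]]' >/dev/null; python3 chk.py 5
```

```text
t 19.57 z 0.1561 F 2.6 1.9 1.6 op 0.546
t 20.07 z 0.1670 F 1.4 0.6 -0.9 op 0.550
```

Clear of the flaps. I raise the hand, move it back and look.

```bash
python3 -m jog '[[[0,0,-20],[0,0,0],0.45],[[0,0,-50],[0,0,0],0.45],[[0,0,-80],[0,0,0],0.45],[[0,0,-110],[0,0,0],0.45],[[0,0,-140],[0,0,0],0.45],[[-20,0,-150],[0,0,0],0.45],[[-40,0,-150],[0,0,0],0.45],[[-50,0,-150],[0,0,0],0.45],[[-50,0,-150],[0,0,0],0.45],[[-50,0,-150],[0,0,0],0.45]]'; python3 - <<'E'
from h import *
import cv2
a=vision.capture('scene')[:,:,::-1]; b=vision.capture('side')[:,:,::-1]; w=vision.capture('wrist')[:,:,::-1]
f=lambda im,x,y,w,h,k:cv2.resize(im[y:y+h,x:x+w],None,fx=k,fy=k,interpolation=cv2.INTER_CUBIC)
o=np.zeros((600,800,3),np.uint8)
o[:360,:400]=f(a,165,160,100,90,4);o[:360,400:]=f(b,190,130,100,90,4);o[360:,:320]=cv2.resize(w,(320,240));o[360:,320:800]=f(w,136,60,240,120,2)
cv2.imwrite('pics/end.png',o)
E
```

```text
time_s: 20.9
position: [0.4908, -0.2106, 0.3166]
tcp_rot: [[0.934, 0.357, -0.002], [0.357, -0.934, 0.001], [-0.001, -0.002, -1.0]]
force: [0.4, 0.0, 0.4]
opening: 0.55
```

View pics/end.png

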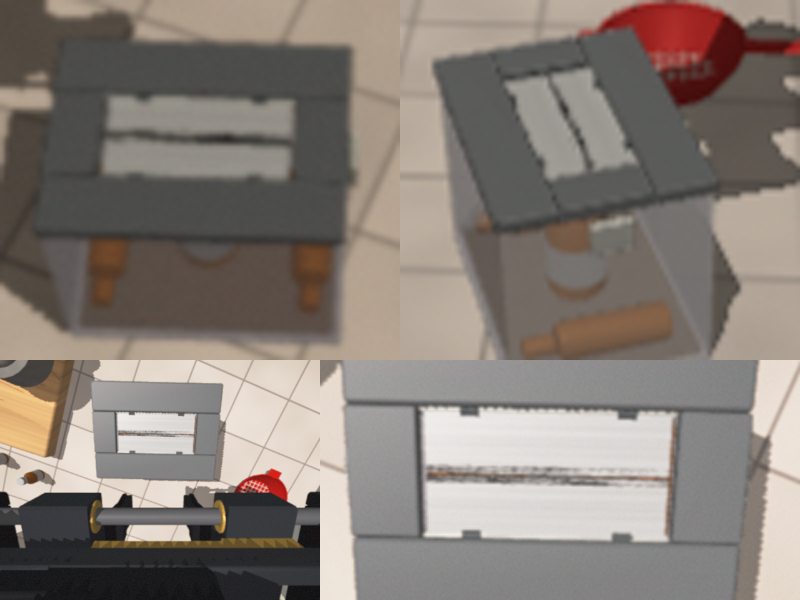

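Both flaps are shut and level in all three views. The bottle stands upright inside, and the hand is clear.

```bash
python3 -m jog '[[[0,0,0],[0,0,0],0.45],[[0,0,0],[0,0,0],0.45],[[0,0,0],[0,0,0],0.45]]' >/dev/null; python3 chk.py 5; python3 -c "
from rig import bot
print(bot.hand_in())"
```

```text
t 21.30 z 0.3170 F 1.3 -0.2 0.2 op 0.549
the job is handed in; nothing more can be done
None
```

The amber bottle is standing in the caddy with both flaps shut over it. I handed the job in at 21.3 s of the 46 s allowed; no verdict was reported.

- **Placing:** I gripped the bottle by the top of its cap and pushed it base first through the flaps. I then lowered it in 0.7 mm steps until I felt the pad. The wrist read 5–6 N, then 6.9 N after a last 0.2 mm, and I held it there before letting go. The highest upward wrist reading while I held the bottle was 6.9 N. I only read the force at the end of each move, so brief peaks in between would not show.
- **What went wrong:** the first straight pull-out jammed. The far flap wedged against the fingers with about 20 N sideways and pushed the hand about 8 mm off line. I had already let go of the bottle, and in the picture it was still upright. I backed down, moved the hand 13 mm towards the near flap, and it came out with no more than about 4 N.
- **Last checks:** all three cameras showed both flaps shut and level. The side view showed the bottle upright inside. The hand was about 150 mm above the lid, and the wrist force was down to noise (about 1 N). I did not measure the flap angles or the bottle's exact height. I also took no final picture of everything on the block, but I saw no contact with anything there.

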